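# Turn the display turntable to its mark and pin it

### The job

Take the gilt display turntable gently by its raised rim and turn it until the black engraved mark faces the red pointer, and let go. Then take the blue-headed locking pin from its wooden rest, put it through the hole in the disc and feel for the catch underneath, without forcing it, until the pin is fully home; the catch may hold the mark a little to one side of the pointer, which is fine. Leave the pin there and do not disturb the other wares.

Things in the scene. Friction and masses are not known exactly. Their poses are not given: they have to be found in the camera images.
- stand: fixed stand: round dark wooden foot, 230 mm across, carrying the disc and pointer; it cannot move. Origin on the table under the disc's axis; z up; x points from the axis to the pointer. Hidden under the disc is a fixed steel catch plate, 64 mm along the direction of turning, its top 44 mm above the table (12 mm below the disc's upper face), with a slot for the pin.
- pointer (a point): tip of the fixed red pointer, just outside the rim at radius 116 mm, 89 mm above the table; pointer and post (14 mm wide) fill radius 116 to 146 mm. The catch's slot is centred 76 mm from the axis, 15 mm wide along the turning direction, 22 mm radially, 14 mm deep. The plate is adjustable: the slot lies anywhere up to 5 mm to either side of the pointer's line, unseen: feel for it.
- turntable: disc that turns on the stand, 220 mm diameter. Origin on the axis, 46 mm above the table; z up; x points to the mark and hole. Cream floor 10 mm thick, upper face 56 mm above the table; fixed brass medallion at the centre (radius 34, 17 mm high). Starts 0.7 to 1.5 rad counter-clockwise (from above) of the pointer. Bearing friction 0.3 N m (3 N at the rim); stays where it is left.
- mark (a point): black engraved line, 4 mm wide, across the gilt rim's top; the point is at the middle of the rim wall (radius 104 mm), on its top. The rim is a plain upright wall all round, 12 mm thick (radius 98 to 110 mm), its top 88 mm above the table, 32 mm above the disc's floor. The gilding is delicate: a grip of 10 to 15 N turns the disc without slip.
- hole (a point): centre of the round pin hole, 16.5 mm diameter, through the disc's floor, at the floor's upper face; 76 mm from the axis, in line with the mark
- pin_grip (a point): middle of the locking pin's blue handle (20 mm diameter, from 22 mm below to 18 mm above this point). At its foot a flange 28 mm wide, 4 mm thick, whose underside is 26 mm below this point. Fully home the flange lies on the disc's floor and this point is 82 mm above the table; with the slot missed the shank stops on the catch plate and it stands 14 mm higher.
- pin: the same locking pin, upright, 70 mm long, 70 g; origin at the centre of the shank's lower end, 52 mm below the handle's middle; z up along the pin. Steel shank below the flange: 14 mm diameter, 26 mm long, its end flat with a 0.5 mm bevel. Pushed sideways while in the disc's hole it turns the disc (needs about 4 N). Press lightly: 5 N is enough, 40 N over all its contacts too much
- rest: fixed wooden block 70 x 70 x 30 mm with a 19 mm hole in which the pin stands at the start, flange on the block's top; origin under its centre
- jug: silver jug, 62 mm wide, 82 mm high, loose; bystander; origin under its centre
- small_frame: black picture frame lying flat, 110 x 150 x 18 mm, loose; bystander; origin under its centre
- candlestick: brass candlestick, foot 68 mm wide, 85 mm high, loose; bystander; origin under its centre
There are look-alikes about, which are no part of the job. What is shaped like the pin but pink is not meant.

How it is judged:
By the outcome, as a careful person would: the job done as asked, in the order asked, and still so for the second after the job is handed in, with the robot touching nothing.
It also fails if it takes over 72 s, if anything falls off the work surface, if the arm or the gripper's body presses on something with over 40 N, if the wrist force passes 120 N, or if a joint passes its speed limit or range.

### The arm

A 6-joint arm with a two-finger parallel gripper is mounted at the origin on the work surface. World frame = base frame: x ahead of the robot, y to its left, z up, the work surface at z = 0. Lengths are in m, angles in rad, forces in N, time in s.
With the tool pointing down it reaches from about 0.35 to 0.975 m from the base axis. Payload 7.1 kg.
Tool frame: the origin (TCP) lies at the very end of the fingers, on their centre line; the grasp point (between the pads) lies robot.grasp_offset behind it (robot.grasp_offset is the distance from the TCP to the grasp point, in m); z points along the fingers, y is the line along which they close (so a half turn about z gives the same grasp; the last joint's range is limited). The gripper opens to 88 mm and grips with 3 to 60 N. Pads are 20 mm wide; open, the fingers measure 115 mm over their backs; the gripper's body (75 mm by 178 mm) begins 61 mm behind the grasp point.
Start: joints at [-1.135, 0.423, 1.63, -0, 1.089, -0.019], TCP at [0.275, -0.561, 0.189] pointing down, gripper open.
Joint ranges: [-3, 3], [-0.9, 2.11], [0.09, 2.58], [-1.31, 4.45], [0.11, 2.69], [-2.54, 2.54]. Speed limits (rad/s): [2.39, 2.39, 3.01, 3.14, 3.14, 3.14].

### API

Orientations are given as a unit quaternion [w, x, y, z].
In Python, from rig import robot gives the robot as it stands.
- The arm moves only by the tool step_arm, never from a script. Its argument "rows" is a list of rows, each a list of 3 entries, a list of its own where there are three numbers: the shift along the tool's x, y, z each as a share of 40 mm, from -1 to 1, then the turn, a rotation vector about the tool's x, y, z each as a share of 0.15 rad, from -1 to 1, then the closure, from 0 (fully open) to 1 (shut). A call has 1 to 12 rows; each row shifts and turns the commanded pose from where the row before left it, along the tool's axes as they then stand; what a row does not reach is not made up. A row lasts 1/8 s, in which the tool goes at most 62.5 mm and 10.7 degrees, less where a joint would pass 70% of its speed; a pose out of reach is approached as far as the arm can. A call with a number of a shift or a turn outside -1 to 1 is refused whole. A call with a gripper value outside its range is refused whole. The fingers move at their own pace and stop on an object; "grip_force" is the grip in N (left out, the last holds). Time passes only in rows, so rows that do not move let the fingers close. It gives the time, the measured TCP pose, the force, the opening and the grip force at its end, in the units of the state.
- robot.read_state(): the state, without advancing time (a new reading comes with each control period).
- robot.grab_frame(name): name is "scene" or "top"; returns the picture (384x512x3 uint8, red, green, blue); there is no depth.
- robot.get_calibration(name): a dict with "K" (3x3 intrinsics, pixels), "origin" and "orientation" of the camera in the world. Camera axes: x right, y up, looking along -z (the intrinsics and any distortion apply to the point x, -y, -z); pixel columns grow to the right and rows downward; lengths in m; the calibration is good to about 2 mm. A picture is of the moment at which its call begins. get_calibration takes no time and is no camera call.
- robot.finish_job(): hands the job in; it is judged then, once.
The state is a dict: "clock": time; "joint_positions": joint angles; "joint_velocities": joint speeds; "effort": joint torques, N m; "eef_pos": TCP position; "ee_rot": TCP orientation; "force": force on the tool from outside, world axes, zero at the start; "torque": the same for the moment, N m; "width": finger opening in m; "finger_force": force on a finger pad.
Only numpy, scipy, OpenCV 4.12 (cv2) and the standard library are available. Lean on these libraries where they do the work, as an engineer would, in place of code of your own. Each camera call takes 0.05 s, during which the arm holds its last target. There are 200 camera calls.

## Working session

There is one attempt and no reset: what is moved stays moved. The work goes in short steps, Python scripts to look and compute and a tool call to move; the robot and the scene stay as the last step left them, time stands still between calls to the robot, and variables do not carry over. Pictures are saved under pics/ and viewed, at most 10 in all, crops included, and the job is handed in when it is done.

Besides the shell and the picture viewer there is one more tool, called after ">>>" as name(argument=value, ...) on one line, values as JSON. step_arm: Moves the arm, as the interface text tells. Its arguments: {"type":"object","properties":{"rows":{"type":"array","items":{"type":"array"}},"grip_force":{"type":"number"}},"required":["rows"]}

```bash
ls; mkdir -p pics; python3 - <<'E'
from rig import robot
import cv2
print(robot.grasp_offset, robot.read_state())
for n in("scene","top"):
    print(n,robot.get_calibration(n))
    cv2.imwrite(f"pics/{n}0.png",cv2.resize(robot.grab_frame(n)[:,:,::-1],(800,600),interpolation=cv2.INTER_CUBIC))
E
```

```text
pics
0.0187 {'clock': 0.0, 'joint_positions': array([-1.13496170e+00,  4.23833829e-01,  1.63067514e+00, -2.62419380e-06,
        1.08859389e+00, -1.90222472e-02]), 'joint_velocities': array([ 1.12992468e-03, -3.80842632e-05, -1.69045945e-03,  1.57772214e-04,
        8.59575610e-04,  1.66861169e-04]), 'effort': array([-1.38742609e-03, -5.44643998e+01, -2.73664194e+01,  6.43908768e-02,
        2.28157116e-02, -1.20898885e-04]), 'eef_pos': array([ 0.27434082, -0.56090505,  0.18861195]), 'ee_rot': array([-7.38522982e-04,  9.74249018e-01,  2.25473458e-01, -1.57368198e-04]), 'force': array([-0.78311892, -0.35552533, -0.28687528]), 'torque': array([ 0.01183754, -0.0255734 , -0.01441973]), 'finger_force': 0.0, 'width': 0.08803054755922679}
scene {'K': array([[353.94663505,   0.        , 258.31759487],
       [  0.        , 353.94663505, 189.48124435],
       [  0.        ,   0.        ,   1.        ]]), 'origin': array([1.03649568, 0.17034367, 0.66337253]), 'orientation': array([0.52730741, 0.19769354, 0.28152055, 0.77692364])}
top {'K': array([[353.81430838,   0.        , 260.60332382],
       [  0.        , 353.81430838, 192.63583827],
       [  0.        ,   0.        ,   1.        ]]), 'origin': array([ 0.40455998, -0.0220012 ,  0.93526225]), 'orientation': array([ 0.76362007,  0.07955705, -0.06890978, -0.63702944])}
```

View pics/top0.png

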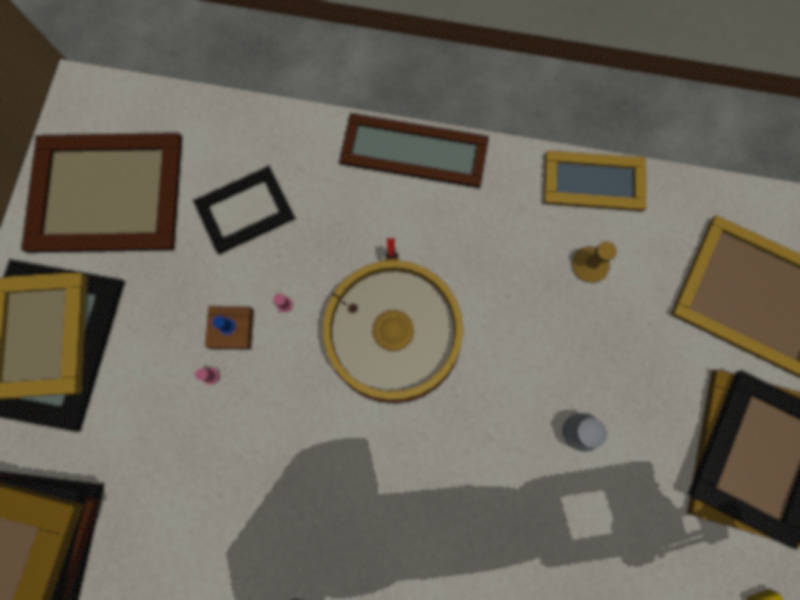

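View pics/scene0.png

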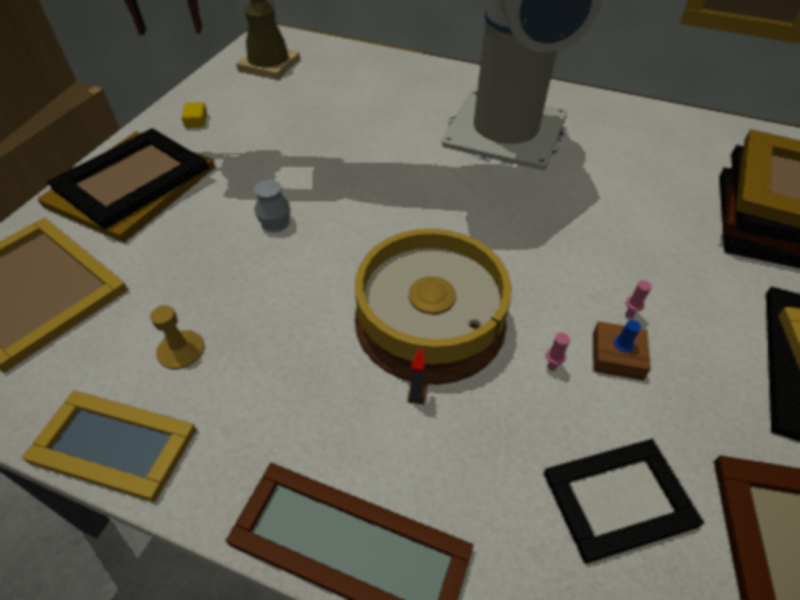

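The top view shows the disc at (392,330), the mark at (341,297), the hole at (352,308), the red pointer at (391,246) and the blue pin at (224,324), with pink decoys at (283,302) and (207,375). In the scene view the mark is at (497,322), the hole at (475,324), the pointer tip at (420,350) and the blue pin at (628,335).

```bash
cat >h.py <<'E'
import numpy as np, cv2
from rig import robot
from scipy.spatial.transform import Rotation as R
def cam(n):
    c=robot.get_calibration(n); q=c["orientation"]
    return c["K"],c["origin"],R.from_quat([*q[1:],q[0]]).as_matrix()
def ray(n,u,v):
    K,o,M=cam(n); p=np.linalg.solve(K,[u,v,1]); return o,M@(p*[1,-1,-1])
def onz(n,u,v,z):
    o,d=ray(n,u,v); return o+d*(z-o[2])/d[2]
def proj(n,P):
    K,o,M=cam(n); p=((np.atleast_2d(P)-o)@M)*[1,-1,-1]; q=p@K.T; return q[:,:2]/q[:,2:]
def big(n,x,y,z): return onz(n,(x+.5)/1.5625-.5,(y+.5)/1.5625-.5,z)
def tri(uv_top,uv_scene):
    A=[];b=[]
    for n,(u,v) in(("top",uv_top),("scene",uv_scene)):
        o,d=ray(n,u,v); d/=np.linalg.norm(d); P=np.eye(3)-np.outer(d,d); A.append(P);b.append(P@o)
    return np.linalg.lstsq(np.vstack(A),np.hstack(b),rcond=None)[0]
E
python3 - <<'E'
from h import *
np.set_printoptions(precision=4,suppress=True)
cen={}
for n in("top","scene"):
    im=robot.grab_frame(n); hsv=cv2.cvtColor(im,cv2.COLOR_RGB2HSV)
    g=cv2.inRange(hsv,(17,130,60),(30,255,255))
    cs,_=cv2.findContours(g,cv2.RETR_EXTERNAL,cv2.CHAIN_APPROX_NONE)
    near=(251,211) if n=="top" else (277,189)
    if n=="top":
        c=max((c for c in cs if cv2.pointPolygonTest(c,near,True)>-60),key=lambda c:cv2.boundingRect(c)[2])
        pts=np.array([onz(n,u,v,.088)[:2] for u,v in c[:,0]])
        from scipy.optimize import least_squares
        s=least_squares(lambda p:np.hypot(*(pts-p[:2]).T)-p[2],[.4,0,.11],loss="soft_l1",f_scale=.002); print("disc",s.x)
    for name,m in(("blue",cv2.inRange(hsv,(105,120,50),(130,255,255))),("red",cv2.inRange(hsv,(0,190,110),(6,255,255))|cv2.inRange(hsv,(175,190,110),(180,255,255)))):
        k,_,st,ce=cv2.connectedComponentsWithStats(m)
        print(n,name,[(list(st[i]),ce[i]) for i in range(1,k) if st[i][4]>8])
for nm,t,s,z in(("mark",(341,297),(497,322),.088),("hole",(352,308),(475,324),.056),("ptr",(391,257),(420,347),.089),("pinTop",(218,322),(633,324),.074+.0)):
    f=lambda p:((p[0]+.5)/1.5625-.5,(p[1]+.5)/1.5625-.5)
    print(nm,tri(f(t),f(s)),big("top",*t,z),big("scene",*s,z))
print("jug",big("top",584,432,.08),"cstick",big("top",591,264,0.0),"frame",big("top",244,209,.018),"pinks",big("top",283,302,.05),big("top",207,375,.05))
E
```

```text
disc [0.5368 0.0226 0.1072]
top blue [([np.int32(137), np.int32(203), np.int32(13), np.int32(10), np.int32(95)], array([143.1158, 207.4105]))]
top red [([np.int32(249), np.int32(154), np.int32(2), np.int32(8), np.int32(16)], array([249.5, 157.5]))]
scene blue [([np.int32(393), np.int32(205), np.int32(17), np.int32(20), np.int32(182)], array([401.1923, 214.8516]))]
scene red [([np.int32(264), np.int32(224), np.int32(8), np.int32(12), np.int32(65)], array([267.5846, 230.2308]))]
mark [0.5718 0.1197 0.0792] [0.5716 0.111  0.088 ] [0.5765 0.1274 0.088 ]
hole [0.5635 0.0963 0.0528] [0.5632 0.0948 0.056 ] [0.5657 0.0977 0.056 ]
ptr [0.6504 0.0465 0.0859] [0.6496 0.0459 0.089 ] [0.6524 0.0476 0.089 ]
pinTop [0.4999 0.297  0.0733] [0.4999 0.2959 0.074 ] [0.5001 0.2976 0.074 ]
jug [ 0.4348 -0.2904  0.08  ] cstick [ 0.7261 -0.2951  0.    ] frame [0.7099 0.3219 0.018 ] pinks [0.5538 0.2086 0.05  ] [0.4164 0.3006 0.05  ]
```

```bash
cat >>h.py <<'E'
def pose():
    s=robot.read_state(); q=s["ee_rot"]; M=R.from_quat([*q[1:],q[0]]).as_matrix()
    return s["eef_pos"],np.arctan2(M[1,1],M[0,1]),s
def plan(way,n,close,start=None):
    """way: list of (x,y,z,phi) ; n rows per leg; rows in move units"""
    if start is None:
        p,f,_=pose()
    else: p,f=np.array(start[:3]),start[3]
    out=[]
    for w,k in zip(way,n):
        p1,f1=np.array(p),f
        for i in range(1,k+1):
            t=np.array(w[:3])*i/k+p1*(1-i/k); ft=f1+(w[3]-f1)*i/k
            c,s=np.cos(f),np.sin(f); T=np.array([[-s,c,0],[c,s,0],[0,0,-1]])
            d=np.round(T@(t-p)/.04,2); r=np.round(-(ft-f)/.15,2)
            out.append([d.tolist(),[0,0,float(r)],close]); p=p+T.T@d*.04; f-=r*.15
        p=np.array(p)
    print(str(out).replace(" ",""))
def rim(c,th,r=.104): return c[0]+r*np.cos(th),c[1]+r*np.sin(th)
C=(.5368,.0226)
E
python3 - <<'E'
from h import *
x,y=rim(C,-.5)
plan([(x,y,.189,-.5)],[18],.4)
E
```

```text
[[[0.77,-0.45,-0.0],[0,0,-0.23],0.4],[[0.78,-0.42,-0.0],[0,0,-0.23],0.4],[[0.8,-0.4,-0.0],[0,0,-0.22],0.4],[[0.8,-0.37,-0.0],[0,0,-0.23],0.4],[[0.83,-0.34,-0.0],[0,0,-0.23],0.4],[[0.83,-0.32,-0.0],[0,0,-0.23],0.4],[[0.84,-0.28,-0.0],[0,0,-0.23],0.4],[[0.85,-0.26,-0.0],[0,0,-0.23],0.4],[[0.86,-0.22,-0.0],[0,0,-0.22],0.4],[[0.87,-0.2,-0.0],[0,0,-0.23],0.4],[[0.87,-0.16,-0.0],[0,0,-0.23],0.4],[[0.88,-0.14,-0.0],[0,0,-0.23],0.4],[[0.89,-0.11,-0.0],[0,0,-0.23],0.4],[[0.88,-0.07,-0.0],[0,0,-0.22],0.4],[[0.89,-0.05,-0.0],[0,0,-0.23],0.4],[[0.89,-0.02,-0.0],[0,0,-0.23],0.4],[[0.89,0.02,-0.0],[0,0,-0.23],0.4],[[0.89,0.04,-0.0],[0,0,-0.23],0.4]]
```

>>> step_arm(rows=[[[0.77,-0.45,0],[0,0,-0.23],0.4],[[0.78,-0.42,0],[0,0,-0.23],0.4],[[0.8,-0.4,0],[0,0,-0.22],0.4],[[0.8,-0.37,0],[0,0,-0.23],0.4],[[0.83,-0.34,0],[0,0,-0.23],0.4],[[0.83,-0.32,0],[0,0,-0.23],0.4],[[0.84,-0.28,0],[0,0,-0.23],0.4],[[0.85,-0.26,0],[0,0,-0.23],0.4],[[0.86,-0.22,0],[0,0,-0.22],0.4],[[0.87,-0.2,0],[0,0,-0.23],0.4],[[0.87,-0.16,0],[0,0,-0.23],0.4],[[0.88,-0.14,0],[0,0,-0.23],0.4]], grip_force=12)

```text
clock: 1.7
eef_pos: [0.5108, -0.2046, 0.1893]
ee_rot: [-0.0, 0.908, 0.42, -0.0]
force: [0.7, -0.2, -0.6]
width: 0.053
finger_force: 0.0
```

>>> step_arm(rows=[[[0.89,-0.11,0],[0,0,-0.23],0.4],[[0.88,-0.07,0],[0,0,-0.22],0.4],[[0.89,-0.05,0],[0,0,-0.23],0.4],[[0.89,-0.02,0],[0,0,-0.23],0.4],[[0.89,0.02,0],[0,0,-0.23],0.4],[[0.89,0.04,0],[0,0,-0.23],0.4],[[0,0,0],[0,0,0],0.4],[[0,0,0],[0,0,0],0.4]])

```text
clock: 2.7
eef_pos: [0.6275, -0.0277, 0.189]
ee_rot: [-0.0, 0.86, 0.51, -0.001]
force: [-0.4, 0.3, -0.0]
width: 0.0528
finger_force: 0.0
```

```bash
python3 - <<'E'
from h import *
p,f,s=pose(); print(p,f,s["width"],s["force"],s["joint_positions"])
x,y=rim(C,-.5); plan([(x,y,.189,-.5)],[1],.4)
cv2.imwrite("pics/s1.png",cv2.resize(robot.grab_frame("scene")[100:300,150:400,::-1],(800,640)[:1]+(600,),interpolation=cv2.INTER_CUBIC))
E
```

```text
[ 0.62751369 -0.02770269  0.18900971] -0.49959526486989403 0.05278156461293687 [-0.39697832  0.31629885 -0.00061564] [-6.29130455e-02  4.28597683e-01  1.62208441e+00 -3.12521372e-04
  1.09195272e+00  4.36826073e-01]
[[[0.02,0.01,0.0],[0,0,0.0],0.4]]
```

View pics/s1.png

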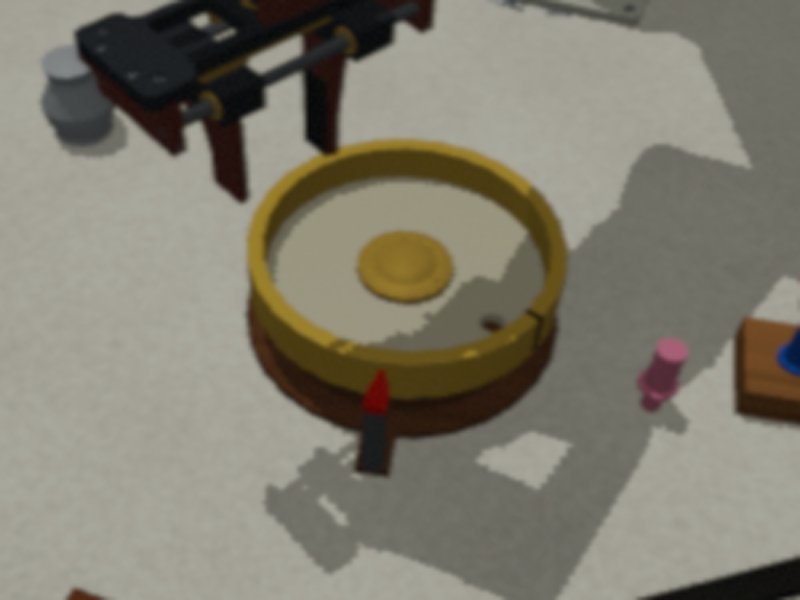

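The crop shows the rim, with the mark at (535,328), the hole at (492,322) and the pointer tip at (380,375). The open gripper is above the right side of the disc and clear of it. I descend in two stages and then close.

>>> step_arm(rows=[[[0,0,0.7],[0,0,0],0.4],[[0,0,0.7],[0,0,0],0.4],[[0,0,0.6],[0,0,0],0.4],[[0,0,0.4],[0,0,0],0.4],[[0,0,0.3],[0,0,0],0.4],[[0,0,0],[0,0,0],0.4]])

```text
clock: 3.5
eef_pos: [0.6277, -0.0276, 0.0808]
ee_rot: [-0.0, 0.86, 0.51, -0.0]
force: [-0.5, 0.4, -0.3]
width: 0.0527
finger_force: 0.0
```

>>> step_arm(rows=[[[0,0,0.25],[0,0,0],0.4],[[0,0,0.2],[0,0,0],0.4],[[0,0,0],[0,0,0],0.5],[[0,0,0],[0,0,0],0.6],[[0,0,0],[0,0,0],0.7],[[0,0,0],[0,0,0],0.8],[[0,0,0],[0,0,0],0.95],[[0,0,0],[0,0,0],0.95],[[0,0,0],[0,0,0],0.95]], grip_force=12)

```text
clock: 4.62
eef_pos: [0.6282, -0.0274, 0.0634]
ee_rot: [0.0, 0.86, 0.51, 0.0]
force: [-0.4, -0.2, -0.1]
width: 0.0045
finger_force: 0.0
```

```bash
python3 - <<'E'
from h import *
p,f,s=pose(); print(p,f,s["width"],s["finger_force"],s["force"])
cv2.imwrite("pics/s2.png",cv2.resize(robot.grab_frame("scene")[100:300,150:400,::-1],(800,600),interpolation=cv2.INTER_CUBIC))
E
```

```text
[ 0.62815008 -0.02739014  0.06340293] -0.499524848468598 0.004528946898333172 0.0 [-0.44266548 -0.2295299  -0.05094798]
```

View pics/s2.png

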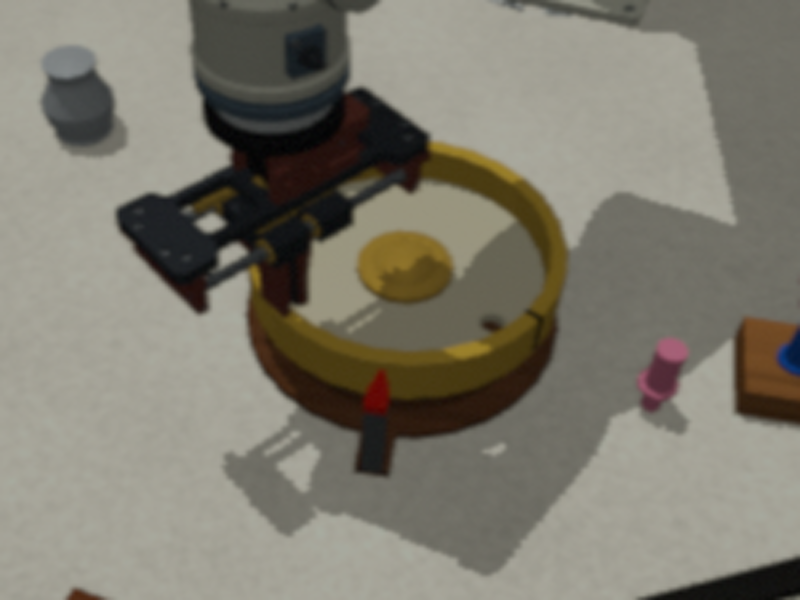

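The fingers are shut inside the rim wall, at about (285,300), so they missed it. I'll overlay the model to see which number is wrong.

```bash
python3 - <<'E'
from h import *
a=np.linspace(0,2*np.pi,120); p,f,s=pose()
tiles=[]
for n,(r0,r1,c0,c1) in(("scene",(130,260,200,330)),("top",(140,270,180,310))):
    im=robot.grab_frame(n)[r0:r1,c0:c1,::-1]; k=400/130
    im=cv2.resize(im,(400,400),interpolation=cv2.INTER_CUBIC)
    def dr(P,col):
        for u,v in (proj(n,P)-[c0,r0]+.5)*k: cv2.circle(im,(int(u),int(v)),1,col,-1)
    for r,z,col in((.110,.088,(0,0,255)),(.098,.088,(0,255,0)),(.098,.056,(255,0,0)),(.034,.056,(255,255,0))):
        dr(np.c_[C[0]+r*np.cos(a),C[1]+r*np.sin(a),0*a+z],col)
    dr(p+np.c_[0*a,0*a,np.linspace(0,.06,120)],(255,0,255))
    tiles.append(im)
cv2.imwrite("pics/ov.png",np.hstack(tiles))
E
```

```text
(no output)
```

View pics/ov.png

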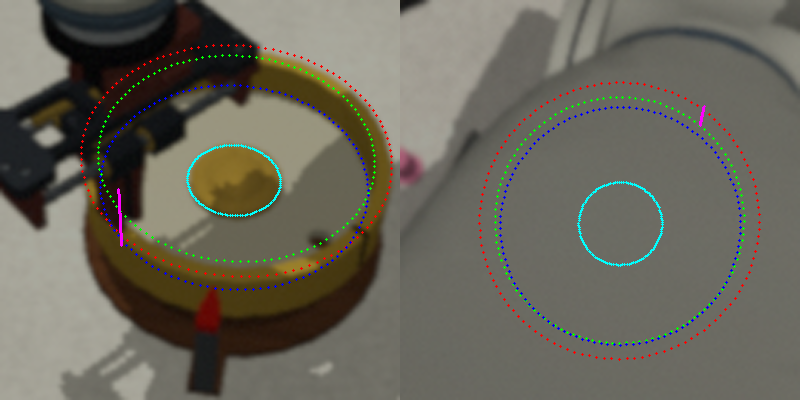

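The fingers don't sit where the model puts them. I'll check camera against robot using the fingertips in the earlier crop (235,195) and (320,150), and fit the disc centre in each picture separately.

```bash
python3 - <<'E'
from h import *
np.set_printoptions(precision=4,suppress=True)
T=np.array([.62751,-.0277,.18901]); y=np.array([np.cos(-.4996),np.sin(-.4996),0])
for d in(-.04,-.026,0,.026,.04):
    q=proj("scene",T+d*y)[0]; print(d,(q-[150,100])*[3.2,3])
# rim fit scene from original picture, gold mask
im=cv2.resize(cv2.imread("pics/scene0.png"),(512,384),interpolation=cv2.INTER_AREA)
hsv=cv2.cvtColor(im,cv2.COLOR_BGR2HSV)
g=cv2.inRange(hsv,(15,120,50),(32,255,255)); g[:,:215]=0;g[:,335:]=0;g[:140]=0;g[245:]=0
def model(c,h,n):
    a=np.linspace(0,2*np.pi,180); m=np.zeros((384*8,512*8),np.uint8)
    def poly(r,z): return (proj(n,np.c_[c[0]+r*np.cos(a),c[1]+r*np.sin(a),0*a+z])*8+4).astype(np.int32)
    P=np.vstack([poly(.11,h),poly(.11,h-.04)]); cv2.fillPoly(m,[cv2.convexHull(P)],255)
    i=np.zeros_like(m);cv2.fillPoly(i,[poly(.098,h)],255); j=np.zeros_like(m);cv2.fillPoly(j,[poly(.098,h-.032)],255)
    m[(i>0)&(j>0)]=0
    k=np.zeros_like(m); cv2.fillPoly(k,[cv2.convexHull(np.vstack([poly(.034,h-.032),poly(.030,h-.015)]))],255); m[(k>0)&(i>0)]=255
    return cv2.resize(m,(512,384),interpolation=cv2.INTER_AREA)
from scipy.optimize import minimize
imt=cv2.resize(cv2.imread("pics/top0.png"),(512,384),interpolation=cv2.INTER_AREA)
gt=cv2.inRange(cv2.cvtColor(imt,cv2.COLOR_BGR2HSV),(15,120,50),(32,255,255)); t=np.zeros_like(gt);t[160:260,200:302]=gt[160:260,200:302]
for n,G in(("scene",g),("top",t)):
    for free in(0,1):
        f=lambda p:np.abs(model(p,p[2] if free else .088,n).astype(float)-G).sum()/255
        r=minimize(f,[.54,.022,.088][:2+free],method="Nelder-Mead",options=dict(initial_simplex=np.array([[.54,.022,.088],[.555,.022,.088],[.54,.035,.088],[.54,.022,.075]])[:3+free,:2+free]))
        print(n,free,r.x,r.fun,(G>0).sum())
E
```

```text
-0.04 [331.5324 174.9868]
-0.026 [313.1246 184.99  ]
0 [278.0599 204.0447]
0.026 [241.8036 223.747 ]
0.04 [221.766  234.6358]
scene 0 [0.5407 0.0246] 488.30196078431374 3411
scene 1 [0.5359 0.0232 0.0813] 436.2 3411
top 0 [0.5386 0.023 ] 464.88235294117646 1934
top 1 [0.5391 0.0234 0.0803] 447.7176470588235 1934
```

The fingertips appear about 28 mm higher than the reported TCP, so the fingers probably closed just above the rim top (88 mm). I'll reopen and lower in small steps, watching the force.

>>> step_arm(rows=[[[0,0,0],[0,0,0],0.5],[[0,0,0],[0,0,0],0.4],[[0,0,0],[0,0,0],0.4],[[0,0,0],[0,0,0],0.4],[[0,0,0.1],[0,0,0],0.4],[[0,0,0.1],[0,0,0],0.4]])

```text
clock: 5.52
eef_pos: [0.6281, -0.0274, 0.055]
ee_rot: [-0.0, 0.86, 0.51, -0.0]
force: [0.5, -0.2, -0.8]
width: 0.0528
finger_force: 0.0
```

```bash
python3 - <<'E'
from h import *
p,f,s=pose(); print(p,f,s["width"],s["force"],s["torque"],s["joint_positions"])
k=robot.grab_frame("scene")[140:240,190:320,::-1]
cv2.imwrite("pics/s3.png",cv2.resize(k,(780,600),interpolation=cv2.INTER_CUBIC))
E
```

```text
[ 0.6280642  -0.02738957  0.05503847] -0.4994820260910997 0.052757925936442025 [ 0.54331382 -0.21402439 -0.82228131] [ 0.00279123  0.00778664 -0.00475228] [-6.25092121e-02  5.98357189e-01  1.69783287e+00 -7.17985047e-06
  8.45526873e-01  4.36977574e-01]
```

View pics/s3.png

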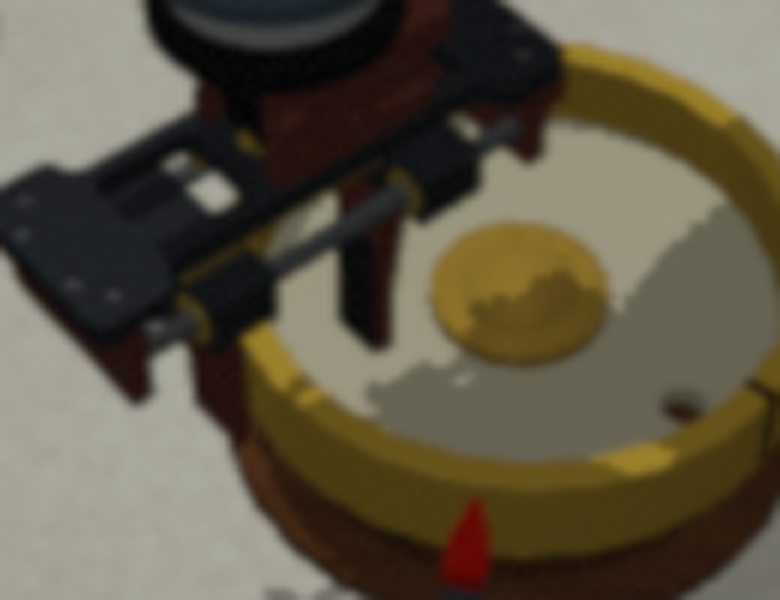

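The crop shows the fingers straddling the rim wall, with the inner tip at (375,345) above the floor and the outer tip at (235,435) outside the wall. Both are still high, so I lower further and close gently.

>>> step_arm(rows=[[[0,0,0.1],[0,0,0],0.4],[[0,0,0.1],[0,0,0],0.4],[[0,0,0.1],[0,0,0],0.4],[[0,0,0.05],[0,0,0],0.4],[[0,0,0],[0,0,0],0.4]])

```text
clock: 6.2
eef_pos: [0.628, -0.0274, 0.0412]
ee_rot: [-0.0, 0.86, 0.51, -0.0]
force: [0.9, -0.7, -0.3]
width: 0.053
finger_force: 0.0
```

>>> step_arm(rows=[[[0,0,0],[0,0,0],0.5],[[0,0,0],[0,0,0],0.6],[[0,0,0],[0,0,0],0.7],[[0,0,0],[0,0,0],0.8],[[0,0,0],[0,0,0],0.95],[[0,0,0],[0,0,0],0.95]], grip_force=12)

```text
clock: 6.95
eef_pos: [0.6303, -0.0284, 0.0416]
ee_rot: [0.002, 0.86, 0.511, 0.001]
force: [6.1, -3.8, -4.7]
width: 0.0126
finger_force: 11.9
```

Gripped: 12.6 mm wide at 12 N. The rim pulls the gripper radially outward, so I ease out by about 3 mm.

>>> step_arm(rows=[[[0,0.06,0],[0,0,0],0.95],[[0,0,0],[0,0,0],0.95]])

```text
clock: 7.2
eef_pos: [0.6302, -0.0284, 0.0415]
ee_rot: [-0.0, 0.86, 0.51, -0.0]
force: [-0.4, 0.3, 1.9]
width: 0.0127
finger_force: 11.8
```

```bash
python3 - <<'E'
from h import *
p,f,s=pose(); print(p,f,s["width"],s["force"],s["torque"],s["finger_force"])
E
```

```text
[ 0.63017139 -0.02843012  0.04153401] -0.49934342748036176 0.012658671895615854 [-0.39497055  0.32270434  1.87757692] [0.08435734 0.10389721 0.14232854] 11.792611519340426
```

>>> step_arm(rows=[[[-0.225,-0.011,0],[0,0,0.578],0.95],[[-0.225,-0.011,0],[0,0,0.578],0.95],[[-0.225,-0.011,0],[0,0,0.578],0.95],[[-0.225,-0.011,0],[0,0,0.578],0.95]])

```text
clock: 7.7
eef_pos: [0.6071, -0.0559, 0.0415]
ee_rot: [-0.001, 0.936, 0.353, -0.0]
force: [-2.3, 3.7, 2.3]
width: 0.0124
finger_force: 11.8
```

```bash
python3 - <<'E'
from h import *
p,f,s=pose(); print(p,f,s["width"],s["force"],s["torque"],s["finger_force"])
M=np.array([np.cos(f),np.sin(f)]);X=np.array([-M[1],M[0]]); F=s["force"][:2]; print("radial",F@M,"tang",F@X)
E
```

```text
[ 0.60713781 -0.05591146  0.04149146] -0.8490496142406794 0.012447376781705734 [-2.34628392  3.73266469  2.30152992] [0.78638048 0.27530307 0.11988307] 11.830416473094374
radial -4.3521177083035925 tang 0.7049151541270147
```

>>> step_arm(rows=[[[-0.225,-0.05,0],[0,0,0.578],0.95],[[-0.225,-0.02,0],[0,0,0.578],0.95],[[-0.225,-0.02,0],[0,0,0.578],0.95],[[-0.225,-0.02,0],[0,0,0.578],0.95]])

```text
clock: 8.2
eef_pos: [0.5765, -0.0739, 0.0415]
ee_rot: [0.001, 0.982, 0.187, 0.001]
force: [4.0, -2.8, -1.9]
width: 0.0124
finger_force: 12.0
```

```bash
python3 - <<'E'
from h import *
p,f,s=pose(); print(p,f,s["width"],s["force"],s["torque"],s["finger_force"])
M=np.array([np.cos(f),np.sin(f)]);X=np.array([-M[1],M[0]]); F=s["force"][:2]; print("radial",F@M,"tang",F@X)
E
```

```text
[ 0.57646193 -0.07394946  0.04154947] -1.1953458311322824 0.012351680774664395 [ 3.99074979 -2.77209837 -1.88645133] [-0.61370377 -0.52595683  0.24750887] 11.970052442047745
radial 4.042375739605342 tang 2.6962588141987323
```

>>> step_arm(rows=[[[-0.225,0.02,0],[0,0,0.578],0.95],[[-0.225,-0.015,0],[0,0,0.578],0.95],[[-0.225,-0.015,0],[0,0,0.578],0.95],[[-0.225,-0.015,0],[0,0,0.578],0.95],[[0,0,0],[0,0,0],0.95],[[0,0,0],[0,0,0],0.95]])

```text
clock: 8.95
eef_pos: [0.5398, -0.0807, 0.0414]
ee_rot: [-0.0, 1.0, 0.017, -0.001]
force: [-4.1, -0.0, 5.0]
width: 0.0124
finger_force: 11.9
```

```bash
python3 - <<'E'
from h import *
from scipy.optimize import least_squares
p,f,s=pose(); print(p,f,s["width"],s["force"],s["torque"],s["finger_force"])
M=np.array([np.cos(f),np.sin(f)]);X=np.array([-M[1],M[0]]); F=s["force"][:2]; print("radial",F@M,"tang",F@X)
P=np.array([(.63017,-.02843),(.60714,-.05591),(.57646,-.07395),p[:2]])
c=least_squares(lambda c:np.hypot(*(P-c).T)-.104,C).x; print(c,np.hypot(*(P-c).T),np.arctan2(*(P-c).T[::-1]))
print(proj("scene",[[*c,.073]]))
im=robot.grab_frame("scene")[140:240,190:320,::-1]
cv2.imwrite("pics/s4.png",cv2.resize(im,(780,600),interpolation=cv2.INTER_CUBIC))
E
```

```text
[ 0.53979748 -0.0806598   0.04143396] -1.5377868633989462 0.012406985504221205 [-4.10073046 -0.0308862   5.02454842] [0.08505241 0.72520769 0.15648751] 11.930471376981586
radial -0.10446895347133352 tang -4.099515885625602
[0.53993462 0.02338737] [0.1040551  0.10394535 0.10396474 0.10404726] [-0.52126796 -0.86774911 -1.21181068 -1.57211433]
[[275.81263113 183.98081145]]
```

View pics/s4.png

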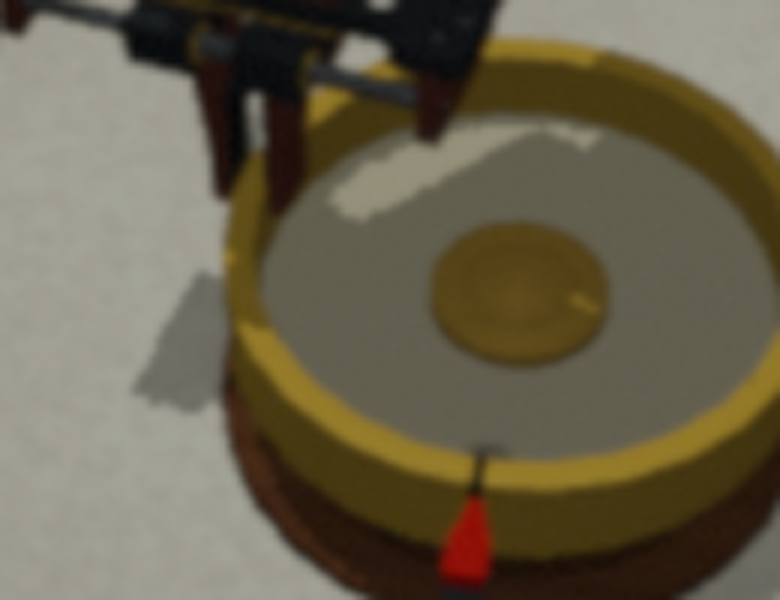

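The mark at (480,470) is in line with the pointer tip at (478,498). I relax the sideways strain, release and rise.

>>> step_arm(rows=[[[-0.03,0,0],[0,0,0],0.95],[[0,0,0],[0,0,0],0.8],[[0,0,0],[0,0,0],0.6],[[0,0,0],[0,0,0],0.4],[[0,0,0],[0,0,0],0.4],[[0,0,0],[0,0,0],0.4],[[0,0,-0.4],[0,0,0],0.4],[[0,0,-0.8],[0,0,0],0.4],[[0,0,-1],[0,0,0],0.4],[[0,0,-1],[0,0,0],0.4],[[0,0,-0.3],[0,0,0],0.4],[[0,0,0],[0,0,0],0.4]])

```text
clock: 10.5
eef_pos: [0.5398, -0.0808, 0.1821]
ee_rot: [0.0, 1.0, 0.015, 0.001]
force: [-0.2, 0.7, -0.7]
width: 0.0528
finger_force: 0.0
```

```bash
sed -i 's/^C=.*/C=(.5399,.0234)/' h.py; python3 - <<'E'
from h import *
np.set_printoptions(precision=4,suppress=True)
print(tri((143.12,207.41),(401.19,214.85)))
# mark/hole/pointer from top now
im=robot.grab_frame("top")
for z in(.054,.056,.058): print(z,onz("top",143.12,207.41,z),onz("scene",401.19,214.85,z))
plan([(.5,.297,.18,.207)],[14],.4)
E
```

```text
[0.5007 0.2969 0.047 ]
0.054 [0.5   0.293 0.054] [0.5062 0.2968 0.054 ]
0.056 [0.4998 0.2922 0.056 ] [0.5079 0.2964 0.056 ]
0.058 [0.4996 0.2915 0.058 ] [0.5097 0.296  0.058 ]
[[[-0.05,-0.68,0.0],[0,0,-0.83],0.4],[[0.04,-0.67,0.0],[0,0,-0.83],0.4],[[0.12,-0.67,0.0],[0,0,-0.84],0.4],[[0.2,-0.65,0.01],[0,0,-0.83],0.4],[[0.28,-0.62,-0.0],[0,0,-0.83],0.4],[[0.36,-0.57,-0.0],[0,0,-0.83],0.4],[[0.42,-0.53,0.0],[0,0,-0.83],0.4],[[0.49,-0.47,0.0],[0,0,-0.83],0.4],[[0.54,-0.41,0.0],[0,0,-0.84],0.4],[[0.59,-0.34,0.01],[0,0,-0.83],0.4],[[0.62,-0.26,-0.0],[0,0,-0.83],0.4],[[0.66,-0.18,-0.0],[0,0,-0.83],0.4],[[0.67,-0.1,0.0],[0,0,-0.83],0.4],[[0.68,-0.01,0.0],[0,0,-0.84],0.4]]
```

>>> step_arm(rows=[[[-0.05,-0.68,0],[0,0,-0.83],0.4],[[0.04,-0.67,0],[0,0,-0.83],0.4],[[0.12,-0.67,0],[0,0,-0.84],0.4],[[0.2,-0.65,0],[0,0,-0.83],0.4],[[0.28,-0.62,0],[0,0,-0.83],0.4],[[0.36,-0.57,0],[0,0,-0.83],0.4],[[0.42,-0.53,0],[0,0,-0.83],0.4],[[0.49,-0.47,0],[0,0,-0.83],0.4],[[0.54,-0.41,0],[0,0,-0.84],0.4],[[0.59,-0.34,0],[0,0,-0.83],0.4],[[0.62,-0.26,0],[0,0,-0.83],0.4],[[0.66,-0.18,0],[0,0,-0.83],0.4]])

```text
clock: 12.05
eef_pos: [0.5048, 0.2434, 0.1792]
ee_rot: [-0.001, 0.721, 0.693, -0.002]
force: [1.0, 0.7, -0.2]
width: 0.0529
finger_force: 0.0
```

>>> step_arm(rows=[[[0.67,-0.1,0],[0,0,-0.83],0.4],[[0.68,0,0],[0,0,-0.84],0.4],[[0,0,0],[0,0,0],0.4],[[0,0,0],[0,0,0],0.4]])

```text
clock: 12.55
eef_pos: [0.5003, 0.2962, 0.18]
ee_rot: [-0.0, 0.631, 0.776, -0.001]
force: [0.7, 0.5, -1.0]
width: 0.0527
finger_force: 0.0
```

```bash
python3 - <<'E'
from h import *
np.set_printoptions(precision=4,suppress=True)
p,f,s=pose(); print(p,f,s["joint_positions"])
plan([(.5,.296,.18,.207)],[1],.4)
im=robot.grab_frame("scene"); a=im[150:300,230:350,::-1]; b=im[110:260,340:460,::-1]
cv2.imwrite("pics/s5.png",np.hstack([cv2.resize(x,(400,500),interpolation=cv2.INTER_CUBIC) for x in(a,b)]))
# expected pixel (crop b) of pin axis and tcp
k=np.array([400/120,500/150])
for P in([.5,.296,.074],[.5,.296,.034],p,p+[0,0,.028]): print((proj("scene",[P])[0]-[340,110])*k)
E
```

```text
[0.5003 0.2962 0.18  ] 0.2059391959974945 [ 0.5142  0.372   1.7342 -0.0003  1.0381  0.3084]
[[[-0.0,-0.01,-0.0],[0,0,-0.01],0.4]]
[213.9194 323.0273]
[194.1567 360.037 ]
[275.3266 208.9029]
[294.0653 173.8399]
```

View pics/s5.png

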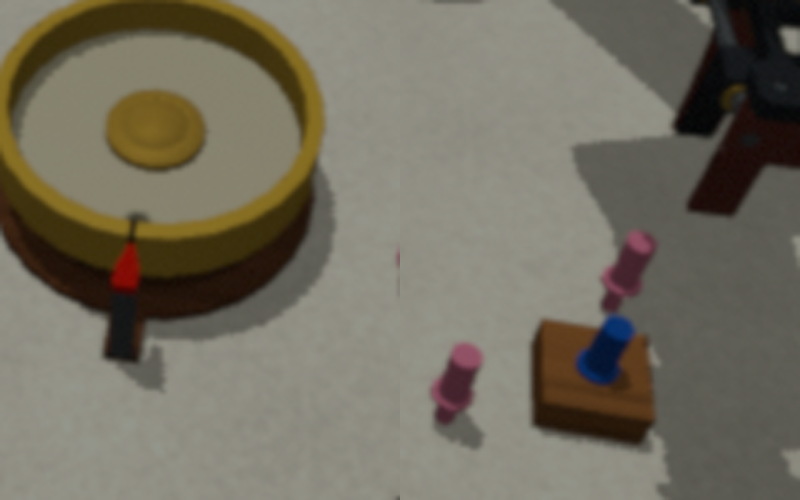

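Mark and pointer line up at (132,240) in the left half. On the right the pin is where predicted, top at (619,328), and the fingertips average about (303,168), which confirms the physical tips are about 28 mm above the reported TCP. I descend onto the handle.

>>> step_arm(rows=[[[0,0,0.8],[0,0,0],0.4],[[0,0,0.8],[0,0,0],0.4],[[0,0,0.8],[0,0,0],0.4],[[0,0,0.4],[0,0,0],0.4],[[0,0,0.3],[0,0,0],0.4],[[0,0,0.3],[0,0,0],0.4],[[0,0,0.25],[0,0,0],0.4],[[0,0,0],[0,0,0],0.4]])

```text
clock: 13.6
eef_pos: [0.5007, 0.297, 0.0349]
ee_rot: [-0.0, 0.63, 0.777, -0.0]
force: [-0.2, -0.6, -0.0]
width: 0.0528
finger_force: 0.0
```

>>> step_arm(rows=[[[0,0,0.1],[0,0,0],0.4],[[0,0,0.1],[0,0,0],0.4],[[0,0,0],[0,0,0],0.55],[[0,0,0],[0,0,0],0.65],[[0,0,0],[0,0,0],0.75],[[0,0,0],[0,0,0],0.85],[[0,0,0],[0,0,0],0.85]], grip_force=6)

```text
clock: 14.48
eef_pos: [0.5011, 0.2971, 0.0275]
ee_rot: [0.0, 0.63, 0.777, 0.0]
force: [0.1, 1.0, 0.7]
width: 0.0196
finger_force: 6.0
```

>>> step_arm(rows=[[[0,0,0],[0,0,0],0.6],[[0,0,0],[0,0,0],0.4],[[0,0,0],[0,0,0],0.4],[[0,0,0],[0,0,0],0.4]])

```text
clock: 14.98
eef_pos: [0.501, 0.2971, 0.0274]
ee_rot: [-0.0, 0.63, 0.777, -0.0]
force: [-0.9, -0.3, -0.3]
width: 0.0518
finger_force: 0.0
```

>>> step_arm(rows=[[[0,0,0],[0,0,0.873],0.4],[[0,0,0],[0,0,0.873],0.4],[[0,0,0],[0,0,0.873],0.4],[[0,0,0],[0,0,0.873],0.4],[[0,0,0],[0,0,0.873],0.4],[[0,0,0],[0,0,0.873],0.4],[[0,0,0],[0,0,0.873],0.4],[[0,0,0],[0,0,0.873],0.4],[[0,0,0],[0,0,0.873],0.4],[[0,0,0],[0,0,0.873],0.4],[[0,0,0],[0,0,0.873],0.4],[[0,0,0],[0,0,0.873],0.4]])

```text
clock: 16.48
eef_pos: [0.501, 0.2971, 0.0274]
ee_rot: [-0.0, 0.995, 0.101, -0.0]
force: [-0.4, -0.3, -0.0]
width: 0.0527
finger_force: 0.0
```

>>> step_arm(rows=[[[0,0,0.1],[0,0,0],0.4],[[0,0,0],[0,0,0],0.55],[[0,0,0],[0,0,0],0.65],[[0,0,0],[0,0,0],0.75],[[0,0,0],[0,0,0],0.85],[[0,0,0],[0,0,0],0.85],[[0,0,0],[0,0,0],0.85]], grip_force=15)

```text
clock: 17.35
eef_pos: [0.5011, 0.2971, 0.0234]
ee_rot: [-0.0, 0.995, 0.103, 0.0]
force: [1.0, 0.1, 0.7]
width: 0.0197
finger_force: 15.0
```

```bash
python3 - <<'E'
from h import *
p,f,s=pose(); print(p,f,s["width"],s["force"],s["finger_force"])
E
```

```text
[0.50107903 0.29713982 0.02341418] -1.363689608448849 0.019668890956343506 [0.95743252 0.13207372 0.69022322] 14.980972409248352
```

```bash
python3 - <<'E'
from h import *
np.set_printoptions(precision=4,suppress=True)
tiles=[]
for n,b in(("top",(.0013,.0004)),("scene",(-.0008,-.0012))):
    im=robot.grab_frame(n); g=im.max(2).astype(float)
    u,v=proj(n,[[C[0]+.076*np.cos(.2),C[1]+.076*np.sin(.2),.056]])[0]-proj(n,[[C[0],C[1],.056]])[0]+proj(n,[[C[0]-b[0],C[1]-b[1],.056]])[0]
    r0,c0=int(v)-12,int(u)-14; w=g[r0:r0+28,c0:c0+29]
    tiles.append(cv2.resize(im[r0-6:r0+34,c0-6:c0+34,::-1],(390,390),interpolation=cv2.INTER_NEAREST))
    print(n,"pred",u,v,np.median(w))
    y0,x0=int(round(v)),int(round(u)); w=g[y0-4:y0+5,x0-5:x0+6]; print(w.astype(int))
    wt=np.clip(np.percentile(w,70)*.85-w,0,None); Y,X=np.mgrid[y0-4:y0+5,x0-5:x0+6]
    uu,vv=(wt*X).sum()/wt.sum(),(wt*Y).sum()/wt.sum(); h=onz(n,uu,vv,.056)[:2]+b
    d=h-C; print("hole",uu,vv,h,np.hypot(*d),np.arctan2(d[1],d[0]))
cv2.imwrite("pics/ht.png",np.hstack(tiles))
E
```

```text
top pred 250.73565279940175 182.05008190655772 142.0
[[141 142 138 131 119 115 123 132 140 142 141]
 [142 139 129 117 103  97 103 117 131 141 142]
 [141 132 115  94  79  68  73  94 118 136 141]
 [140 127 102  76  62  54  55  73 102 129 140]
 [139 124  95  70  62  57  52  67  98 128 141]
 [139 126 101  77  66  62  59  73 105 130 141]
 [142 134 120  98  83  72  76  95 119 135 142]
 [142 141 133 120 109 102 105 119 132 140 143]
 [142 141 140 136 131 128 130 135 140 143 143]]
hole 251.0316661278653 181.9232438923013 [0.6148 0.0378] 0.07627444508753477 0.18998254730326625
scene pred 270.71809408331745 216.27003662430215 134.0
[[140 139 138 136 135 136 136 137 138 139 140]
 [138 136 128 121 115 117 121 126 133 138 140]
 [136 127 110  93  83  85  92 105 122 134 139]
 [134 122  99  73  64  73  80  89 110 128 137]
 [138 132 115  74  65  90 102 102 111 126 136]
 [140 137 121  77  76 113 128 131 132 135 138]
 [139 135 118  75  87 126 138 139 139 139 139]
 [131 127 103  69  93 131 140 140 140 140 140]
 [ 99  99  84  59  88 122 131 132 132 132 132]]
hole 269.8870673952641 216.66757741347908 [0.6159 0.0371] 0.07722698788951095 0.1788624860220852
```

View pics/ht.png

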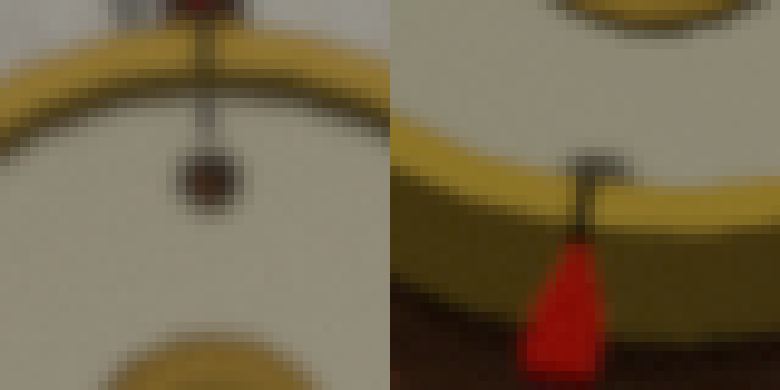

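Hole and mark are seen clearly: hole at (208,182) on the left, with the mark in line with the pointer in both views. Top gives radius 76.3 mm, azimuth 0.190. I lift the pin and carry it over.

```bash
python3 - <<'E'
from h import *
p,f,s=pose(); h=(.6145,.0378)
plan([(p[0],p[1],.15,f),(*h,.15,-1.381)],[5,14],.85)
E
```

```text
[[[0.0,0.0,-0.63],[0,0,-0.0],0.85],[[0.0,0.0,-0.64],[0,0,-0.0],0.85],[[0.0,0.0,-0.63],[0,0,-0.0],0.85],[[0.0,0.0,-0.63],[0,0,-0.0],0.85],[[0.0,0.0,-0.64],[0,0,-0.0],0.85],[[0.1,0.49,0.0],[0,0,0.01],0.85],[[0.11,0.5,0.0],[0,0,0.01],0.85],[[0.1,0.49,0.0],[0,0,0.0],0.85],[[0.11,0.5,0.0],[0,0,0.01],0.85],[[0.1,0.49,0.0],[0,0,0.01],0.85],[[0.11,0.5,0.0],[0,0,0.01],0.85],[[0.1,0.49,0.0],[0,0,0.01],0.85],[[0.11,0.5,0.0],[0,0,0.01],0.85],[[0.11,0.49,0.0],[0,0,0.0],0.85],[[0.11,0.49,0.0],[0,0,0.01],0.85],[[0.11,0.5,0.0],[0,0,0.01],0.85],[[0.11,0.49,0.0],[0,0,0.01],0.85],[[0.11,0.49,0.0],[0,0,0.01],0.85],[[0.11,0.5,0.0],[0,0,0.01],0.85]]
```

>>> step_arm(rows=[[[0,0,-0.4],[0,0,0],0.85],[[0,0,-0.6],[0,0,0],0.85],[[0,0,-0.63],[0,0,0],0.85],[[0,0,-0.63],[0,0,0],0.85],[[0,0,-0.63],[0,0,0],0.85],[[0,0,-0.28],[0,0,0],0.85],[[0.1,0.49,0],[0,0,0.01],0.85],[[0.11,0.5,0],[0,0,0.01],0.85],[[0.1,0.49,0],[0,0,0],0.85],[[0.11,0.5,0],[0,0,0.01],0.85],[[0.1,0.49,0],[0,0,0.01],0.85],[[0.11,0.5,0],[0,0,0.01],0.85]])

```text
clock: 18.95
eef_pos: [0.5503, 0.1844, 0.1501]
ee_rot: [0.0, 0.995, 0.099, -0.0]
force: [0.4, 0.4, -1.5]
width: 0.0194
finger_force: 15.0
```

>>> step_arm(rows=[[[0.1,0.49,0],[0,0,0.01],0.85],[[0.11,0.5,0],[0,0,0.01],0.85],[[0.11,0.49,0],[0,0,0],0.85],[[0.11,0.49,0],[0,0,0.01],0.85],[[0.11,0.5,0],[0,0,0.01],0.85],[[0.11,0.49,0],[0,0,0.01],0.85],[[0.11,0.49,0],[0,0,0.01],0.85],[[0.11,0.5,0],[0,0,0.01],0.85],[[0,0,0],[0,0,0],0.85],[[0,0,0],[0,0,0],0.85]])

```text
clock: 20.2
eef_pos: [0.6144, 0.0377, 0.15]
ee_rot: [-0.0, 0.996, 0.094, -0.0]
force: [-0.1, -0.5, -0.5]
width: 0.0195
finger_force: 15.0
```

```bash
python3 - <<'E'
from h import *
p,f,s=pose(); print(p,f,s["force"],s["width"]); plan([(.6145,.0378,.082,-1.381)],[4],.85)
E
```

```text
[0.61435834 0.03774596 0.15004507] -1.382072071590838 [-0.12566651 -0.45186918 -0.4918314 ] 0.019458398471224842
[[[0.0,-0.0,0.43],[0,0,-0.0],0.85],[[0.0,-0.0,0.42],[0,0,-0.0],0.85],[[0.0,-0.0,0.43],[0,0,-0.01],0.85],[[0.0,-0.0,0.42],[0,0,0.0],0.85]]
```

Disc-face contact is expected at about z = 0.0754. I go down and then feel in 2 mm steps.

>>> step_arm(rows=[[[0,0,0.5],[0,0,0],0.85],[[0,0,0.5],[0,0,0],0.85],[[0,0,0.45],[0,0,0],0.85],[[0,0,0.25],[0,0,0],0.85],[[0,0,0],[0,0,0],0.85]])

```text
clock: 20.82
eef_pos: [0.6139, 0.0377, 0.0811]
ee_rot: [-0.0, 0.996, 0.094, -0.001]
force: [-0.7, -0.3, -1.2]
width: 0.0197
finger_force: 15.0
```

>>> step_arm(rows=[[[0,0,0.05],[0,0,0],0.85],[[0,0,0.05],[0,0,0],0.85],[[0,0,0.05],[0,0,0],0.85],[[0,0,0],[0,0,0],0.85]])

```text
clock: 21.32
eef_pos: [0.6145, 0.0376, 0.0762]
ee_rot: [-0.0, 0.996, 0.094, 0.0]
force: [-0.4, 0.5, -1.3]
width: 0.0195
finger_force: 15.0
```

>>> step_arm(rows=[[[0,0,0.05],[0,0,0],0.85],[[0,0,0.05],[0,0,0],0.85],[[0,0,0],[0,0,0],0.85]])

```text
clock: 21.7
eef_pos: [0.6144, 0.0376, 0.0719]
ee_rot: [-0.0, 0.996, 0.094, -0.0]
force: [-0.0, 0.5, -0.6]
width: 0.0195
finger_force: 15.0
```

The shank has entered the hole without contact. I keep going toward the plate, expected at 0.0634.

>>> step_arm(rows=[[[0,0,0.05],[0,0,0],0.85],[[0,0,0.05],[0,0,0],0.85],[[0,0,0.05],[0,0,0],0.85],[[0,0,0.04],[0,0,0],0.85],[[0,0,0],[0,0,0],0.85]])

```text
clock: 22.32
eef_pos: [0.6145, 0.0376, 0.0644]
ee_rot: [-0.0, 0.996, 0.094, -0.0]
force: [-0.2, -1.3, -0.3]
width: 0.0194
finger_force: 15.0
```

>>> step_arm(rows=[[[0,0,0.03],[0,0,0],0.85],[[0,0,0.03],[0,0,0],0.85],[[0,0,0],[0,0,0],0.85]])

```text
clock: 22.7
eef_pos: [0.6145, 0.0376, 0.062]
ee_rot: [-0.0, 0.996, 0.094, -0.0]
force: [0.5, 0.7, -0.7]
width: 0.0198
finger_force: 15.0
```

>>> step_arm(rows=[[[0,0,0.03],[0,0,0],0.85],[[0,0,0.03],[0,0,0],0.85],[[0,0,0],[0,0,0],0.85]])

```text
clock: 23.08
eef_pos: [0.6145, 0.0376, 0.0597]
ee_rot: [-0.0, 0.996, 0.094, -0.0]
force: [-0.5, 0.0, -0.8]
width: 0.0197
finger_force: 15.0
```

>>> step_arm(rows=[[[0,0,0.03],[0,0,0],0.85],[[0,0,0.03],[0,0,0],0.85],[[0,0,0.03],[0,0,0],0.85],[[0,0,0],[0,0,0],0.85]])

```text
clock: 23.58
eef_pos: [0.6144, 0.0376, 0.056]
ee_rot: [-0.0, 0.996, 0.094, -0.0]
force: [0.1, -0.4, -1.2]
width: 0.0197
finger_force: 15.0
```

>>> step_arm(rows=[[[0,0,0.04],[0,0,0],0.85],[[0,0,0.04],[0,0,0],0.85],[[0,0,0.04],[0,0,0],0.85],[[0,0,0.02],[0,0,0],0.85],[[0,0,0],[0,0,0],0.85]])

```text
clock: 24.2
eef_pos: [0.6145, 0.0376, 0.0505]
ee_rot: [-0.0, 0.996, 0.094, -0.0]
force: [0.6, 0.1, -0.8]
width: 0.0196
finger_force: 15.0
```

>>> step_arm(rows=[[[0,0,0.025],[0,0,0],0.85],[[0,0,0.025],[0,0,0],0.85],[[0,0,0],[0,0,0],0.85]])

```text
clock: 24.58
eef_pos: [0.6149, 0.0377, 0.0493]
ee_rot: [-0.0, 0.996, 0.094, 0.0]
force: [-2.1, 1.0, 4.6]
width: 0.0195
finger_force: 15.0
```

Contact came at 0.0493, exactly the home height (0.0494), so the pin went straight through the slot. I ease the press, release and rise.

>>> step_arm(rows=[[[0,0,-0.02],[0,0,0],0.85],[[0,0,0],[0,0,0],0.75],[[0,0,0],[0,0,0],0.6],[[0,0,0],[0,0,0],0.5],[[0,0,0],[0,0,0],0.5],[[0,0,0],[0,0,0],0.5],[[0,0,-0.3],[0,0,0],0.5],[[0,0,-0.6],[0,0,0],0.5],[[0,0,-1],[0,0,0],0.5],[[0,0,-1],[0,0,0],0.5],[[0,0,-1],[0,0,0],0.5]])

```text
clock: 25.95
eef_pos: [0.6145, 0.0376, 0.2077]
ee_rot: [0.0, 0.996, 0.094, 0.0]
force: [-0.1, -0.8, 0.1]
width: 0.0441
finger_force: 0.0
```

>>> step_arm(rows=[[[0,0.8,0],[0,0,0],0.5],[[0,1,0],[0,0,0],0.5],[[0,1,0],[0,0,0],0.5],[[0,1,0],[0,0,0],0.5],[[0,1,0],[0,0,0],0.5],[[0,0,0],[0,0,0],0.5],[[0,0,0],[0,0,0],0.5]])

```text
clock: 26.82
eef_pos: [0.6504, -0.1506, 0.2058]
ee_rot: [-0.0, 0.996, 0.094, 0.0]
force: [-0.3, 0.7, -0.8]
width: 0.0438
finger_force: 0.0
```

```bash
python3 - <<'E'
from h import *
im=robot.grab_frame("scene"); t=robot.grab_frame("top")
a=im[140:260,200:320,::-1]; b=t[140:260,195:315,::-1]
cv2.imwrite("pics/fin.png",np.hstack([cv2.resize(x,(400,400),interpolation=cv2.INTER_CUBIC) for x in(a,b)]))
h=np.array([.6145,.0378]); d=(.001,.001)
for n,o in(("scene",(200,140)),("top",(195,140))):
    for z in(.060,.100,.114): print(n,z,(proj(n,[[*h,z]])[0]-o)*400/120)
E
```

```text
scene 0.06 [233.58058094 248.96433277]
scene 0.1 [235.9322493  209.93509909]
scene 0.114 [236.80348316 195.47575154]
top 0.06 [186.3853525  137.15506324]
top 0.1 [185.13269939 123.96513698]
top 0.114 [184.66698525 119.06135702]
```

View pics/fin.png

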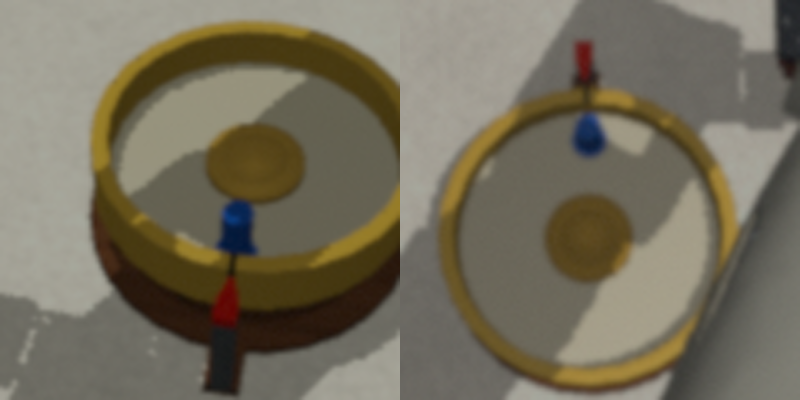

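The final view shows the flange at (238,248) in the scene half and (589,141) in the top half. The model puts home at 249 and 137, and 14 mm proud at about 235 and 133, so the pin is home. The mark points at the pointer and the wares next to the disc are untouched.

```bash
python3 -c "
from rig import robot
print(robot.finish_job())"
```

```text
the job is handed in; nothing more can be done
None
```

The job is handed in: the turntable mark is turned to face the red pointer and the blue locking pin is fully home through the disc (flange contact at its seated height, about 5 N), with the gripper clear and about 27 s used; the judge returned no verdict.

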